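# Click the bench pin into its dovetail mount

### The job

Fit the bench pin, the wooden block with the V-shaped notch, to the jeweller's bench: set it down in the flared open end of the dovetail mount with its notched end leading, slide it fully home between the rails until the sprung catch snaps shut behind it, and let go. Leave the plain square-ended block where it is.

Things in the scene. Friction and masses are not known exactly. Their poses are not given: they have to be found in the camera images.
- bench_pin: Wooden block 100 long (x), 44 wide, 40 high on a steel dovetail plate 10 high; V notch 37 deep in its +x end. 0.3-0.5 kg, balances at x=-10. Plate: x -50 to +10 (rear flush with the wood, notched end overhangs 40), 58 wide at the foot, 50 at its top. Origin: plate's underside, under the middle of the wood; z up. Grip the wood across 44, over 10 above the underside, where the plate sticks out.
- plain_block: Bystander, stays put: plain square-ended wooden block 60 long, 44 wide, 40 high, no notch, on the same sort of steel dovetail plate (60 x 58 x 10). Origin: plate's underside, 20 towards +x of its middle; z up.
- mount: Fixed dark base, top 8 above bench, x -170 to 24, 112 wide. Grey undercut rails x -80 to 20, tops at 20, 2.5 side play, oiled; end stop face x=12, top 15. Plates enter at the -x end, sliding to +x; walls (tops 18) flare from 61 apart at x=-82 to 86 at -117. Set the pin down with origin near x=-115. Origin: bench level, under the pin's origin when home (pin at 0, 0, 8, x axes alike, 2.5 x play).
- catch (a joint): Sprung steel pawl in the mount's +y rail, 10-17 above the bench: ramp from x=-78, square face at x=-53 (mount frame); thumb tab over the rail at x=-60, y=40, top 27. Value in m: 0 = sprung out 9 mm into the channel; grows as pushed to +y (max 0.013). An entering plate pushes it to about 0.007 (2 to 3 N spring); once the plate's rear is past x=-53 it snaps back to 0 behind it.
Mind the look-alikes: they are no part of the job. What is shaped like the bench_pin but pink or red is not meant.

How it is judged:
By the outcome, as a careful person would: the job done as asked, in the order asked, and still so for the second after the job is handed in, with the robot touching nothing.
It also fails if it takes over 42 s, if anything falls off the work surface, if the arm or the gripper's body presses on something with over 40 N, if the wrist force passes 120 N, or if a joint passes its speed limit or range.

### The arm

A 6-joint arm with a two-finger parallel gripper is mounted at the origin on the work surface. World frame = base frame: x ahead of the robot, y to its left, z up, the work surface at z = 0. Lengths are in m, angles in rad, forces in N, time in s.
With the tool pointing down it reaches from about 0.35 to 0.975 m from the base axis. Payload 4.9 kg.
Tool frame: the origin (TCP) lies at the very end of the fingers, on their centre line; the grasp point (between the pads) lies 19 mm behind it (ctrl.pinch_z is the distance from the TCP to the grasp point, in m); z points along the fingers, y is the direction in which the jaws open and shut (so a half turn about z gives the same grasp; the last joint's range is limited). The gripper opens to 85 mm and grips with 20 to 120 N. Pads are 22 mm wide; open, the fingers measure 114 mm over their backs; the gripper's body (76 mm by 85 mm) begins 54 mm behind the grasp point. The pads swing forward as they close: fully open they stand 13 mm farther back than shut.
Start: joints at [1.001, 0.053, 1.613, -0, 1.476, -0.119], TCP at [0.272, 0.563, 0.231] pointing down, gripper open.
Joint ranges: [-3.01, 3.01], [-1.01, 2.22], [0.06, 2.58], [-1.02, 4.17], [0.09, 2.62], [-3.14, 3.14]. Speed limits (rad/s): [2.57, 2.57, 3.14, 3.14, 3.14, 3.14].

### API

Orientations are given as a rotation vector (axis times angle).
In Python, from station import ctrl gives the robot as it stands.
- The arm moves only by the tool carry_out, never from a script. Its argument "series" is a list of rows, each a list of 7 numbers: the shift along the world's x, y, z each as a share of 0.025 m, from -1 to 1, then the turn, a rotation vector about the world's x, y, z each as a share of 0.1 rad, from -1 to 1, then the opening, from 0 (shut) to 1 (fully open). A call has 1 to 12 rows; each row shifts and turns the commanded pose from where the row before left it; what a row does not reach is not made up. A row lasts 1/10 s, in which the tool goes at most 50 mm and 8.59 degrees, less where a joint would pass 70% of its speed; a pose out of reach is approached as far as the arm can. A call with a number of a shift or a turn outside -1 to 1 is refused whole. A call with a gripper value outside its range is refused whole. The fingers move at their own pace and stop on an object; "grip_force" is the grip in N (left out, the last holds). Time passes only in rows, so rows that do not move let the fingers close. It gives the time, the measured TCP pose, the force and the opening at its end, in the units of the state.
- ctrl.get_obs(): the state, without advancing time (a new reading comes with each control period).
- ctrl.get_image(name): name is "scene" or "top"; returns a dict with "frame" (400x640x3 uint8, blue, green, red), "fx", "fy", "cx", "cy" (pixels), "R" (3x3) and "t" (3): a world point X has camera coordinates R X + t. Camera axes: x right, y down, z forward; pixel columns grow to the right and rows downward; lengths in m; the calibration is good to about 2 mm. A picture is of the moment at which its call begins. There is no depth.
- ctrl.finish_job(): hands the job in, once; it reports no verdict.
Trained networks look in a picture, given as the dict that the camera call returned (one of the last four; its "shot" number tells which), for a name from the list of things; names that differ only in an ending like _2 or _b are one class to them, and where a whole thing is asked for, a point or a joint stands for the part that bears it (a point fixed in the world has none). Each returns a list of dicts, best first, with "p" (0 to 1); they miss things now and then, are a little off and sometimes report something else, mostly with a low value. They report only what shows in the picture. A call takes as long as a camera call. They do not tell look-alikes from the thing itself.
- ctrl.trace(picture, name): "mask" (400x640 bool, what is visible of it) and "rect" ([left, top, width, height] as shares, 0 to 1, of the picture: columns of its width, rows of its height, round what is visible of it).
- ctrl.mark_of(picture, name): "position" ([column, row] as shares, 0 to 1, of the picture: columns of its width, rows of its height: a listed point, or the origin of a listed thing).
The state is a dict: "t": time; "q": joint angles; "dq": joint speeds; "effort": joint torques, N m; "tool_pos": TCP position; "tool_rot": TCP orientation; "contact_force": force on the tool from outside, world axes, zero at the start; "wrist_torque": the same for the moment, N m; "opening": finger opening in m.
Only numpy, scipy, OpenCV 4.12 (cv2) and the standard library are available. Lean on these libraries where they do the work, as an engineer would, in place of code of your own. Each camera call takes 0.05 s, during which the arm holds its last target.

## Working session

There is one attempt and no reset: what is moved stays moved. The work goes in short steps, Python scripts to look and compute and a tool call to move; the robot and the scene stay as the last step left them, time stands still between calls to the robot, and variables do not carry over. Pictures are saved under pics/ and viewed, and the job is handed in when it is done.

Besides the shell and the picture viewer there is one more tool, called after "Emit:" as name(argument=value, ...), one argument or row to a line, values as JSON. carry_out: Moves the arm, as the interface text tells. Shift numbers are shares of 0.025 m and turn numbers shares of 0.1 rad, none past 1 either way. Its arguments: {"type":"object","properties":{"series":{"type":"array"},"grip_force":{"type":"number"}},"required":["series"]}

```bash
mkdir -p pics; ls; python3 - <<'E'
from station import ctrl
import cv2,pickle
o=ctrl.get_obs();print(o['t'],o['tool_pos'],o['tool_rot'],o['opening'],ctrl.pinch_z)
for n in ['scene','top']:
    p=ctrl.get_image(n);pickle.dump(p,open(n+'0.pkl','wb'));cv2.imwrite(f'pics/{n}0.png',p['frame'])
    print(n,p['fx'],p['cx'],p['cy'],p['R'],p['t'])
    for k in ['bench_pin','plain_block','mount','catch']:
        for r in ctrl.mark_of(p,k)[:3]: print(k,r['p'],r['position'][0]*640,r['position'][1]*400)
        for r in ctrl.trace(p,k)[:3]: print('  tr',r['p'],[round(a*b) for a,b in zip(r['rect'],(640,400,640,400))])
print(ctrl.get_obs()['t'])
E
```

```text
pics
0.0 [0.27193886 0.56203018 0.23004801] [-0.70194347 -3.06143471  0.00309538] 0.08553378681601206 0.0187
scene 363.80828841290844 318.3242695546017 205.58448902997395 [[ 6.41254712e-01  7.67327911e-01  5.21710661e-04]
 [ 4.11846048e-01 -3.43605253e-01 -8.43989492e-01]
 [-6.47437431e-01  5.41427103e-01 -5.36359455e-01]] [-0.39260635 -0.16303556  1.31741204]
bench_pin 0.88 387.072 197.6
bench_pin 0.76 370.62399999999997 219.32
bench_pin 0.69 377.216 174.8
  tr 0.88 [368, 174, 44, 32]
  tr 0.84 [365, 154, 30, 24]
  tr 0.55 [355, 196, 42, 29]
plain_block 0.92 203.32799999999997 259.88
  tr 0.73 [180, 231, 36, 36]
mount 0.71 310.528 246.48
  tr 0.64 [270, 203, 63, 56]Traceback (most recent call last):
  File "<stdin>", line 8, in <module>
ValueError: it knows: bench_pin, mount, plain_block
```

```bash
python3 - <<'E'
from station import ctrl
import cv2,pickle
for n in ['scene','top']:
    p=ctrl.get_image(n);pickle.dump(p,open(n+'0.pkl','wb'));cv2.imwrite(f'pics/{n}0.png',p['frame'])
    print(n,p['fx'],p['cx'],p['cy'],p['R'],p['t'])
    for k in ['bench_pin','plain_block','mount']:
        for r in ctrl.mark_of(p,k)[:3]: print(k,r['p'],r['position'][0]*640,r['position'][1]*400)
        for r in ctrl.trace(p,k)[:3]: print('  tr',r['p'],[round(a*b) for a,b in zip(r['rect'],(640,400,640,400))])
print(ctrl.get_obs()['t'])
E
```

```text
scene 363.80828841290844 318.3242695546017 205.58448902997395 [[ 6.41254712e-01  7.67327911e-01  5.21710661e-04]
 [ 4.11846048e-01 -3.43605253e-01 -8.43989492e-01]
 [-6.47437431e-01  5.41427103e-01 -5.36359455e-01]] [-0.39260635 -0.16303556  1.31741204]
bench_pin 0.69 372.03200000000004 216.2
bench_pin 0.57 375.29600000000005 176.2
  tr 0.84 [353, 197, 42, 26]
  tr 0.72 [369, 177, 41, 25]
  tr 0.67 [363, 154, 30, 27]
plain_block 0.64 201.408 259.2
  tr 0.8 [183, 231, 31, 38]
mount 0.92 307.52 245.2
  tr 0.61 [271, 205, 64, 53]
top 489.69298788672006 331.44895346010003 206.8101313616822 [[ 1.56197039e-02 -9.99877588e-01 -9.12918261e-04]
 [-9.82565239e-01 -1.51800750e-02 -1.85297373e-01]
 [ 1.85260832e-01  3.79129185e-03 -9.82682070e-01]] [0.02767176 0.56907533 1.25209133]
bench_pin 0.97 205.31199999999998 250.48
bench_pin 0.92 283.96799999999996 188.32
bench_pin 0.73 235.32800000000003 202.07999999999998
  tr 0.9 [228, 179, 20, 42]
  tr 0.78 [266, 166, 36, 37]
  tr 0.64 [188, 227, 30, 39]
plain_block 0.97 437.69599999999997 237.32000000000002
  tr 0.94 [427, 234, 26, 21]
  tr 0.18 [323, 180, 56, 74]
mount 0.78 355.392 192.79999999999998
1.05
```

View pics/scene0.png

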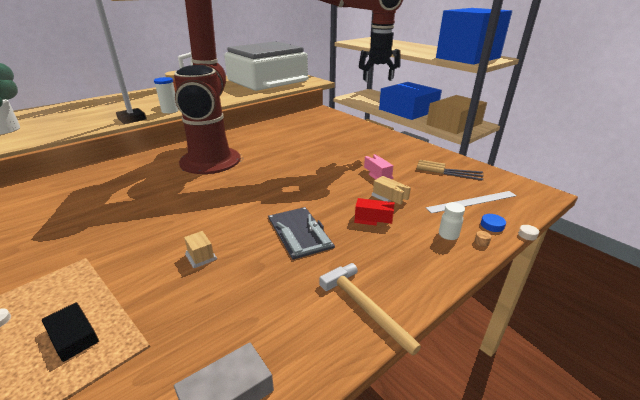

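View pics/top0.png

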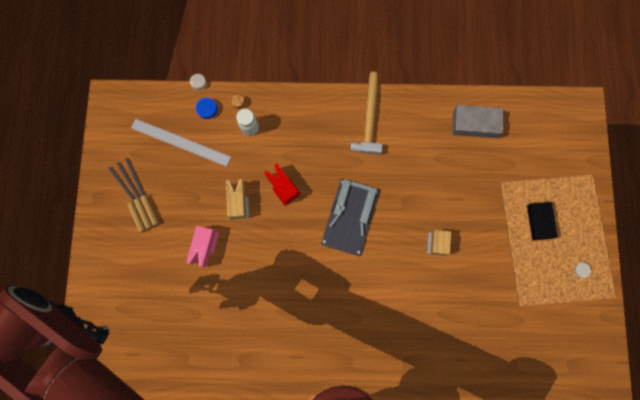

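```bash
python3 - <<'E'
import cv2,pickle,numpy as np
p=pickle.load(open('top0.pkl','rb'))['frame'];s=pickle.load(open('scene0.pkl','rb'))['frame']
a=cv2.resize(p[165:265,310:390],None,fx=6,fy=6,interpolation=cv2.INTER_CUBIC)
b=cv2.resize(p[165:235,215:265],None,fx=6,fy=6,interpolation=cv2.INTER_CUBIC)
b=cv2.copyMakeBorder(b,0,600-b.shape[0],0,0,cv2.BORDER_CONSTANT)
cv2.imwrite('pics/z1.png',np.hstack([a,b]))
a=cv2.resize(s[195:265,260:340],None,fx=5,fy=5,interpolation=cv2.INTER_CUBIC)
b=cv2.resize(s[145:215,350:425],None,fx=5,fy=5,interpolation=cv2.INTER_CUBIC)
cv2.imwrite('pics/z2.png',np.hstack([a,b]))
E
```

```text
(no output)
```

View pics/z1.png

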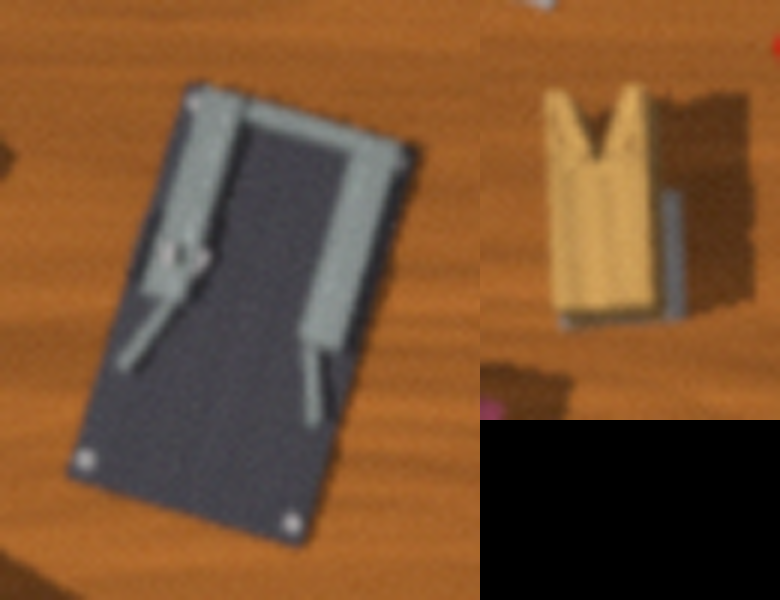

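View pics/z2.png

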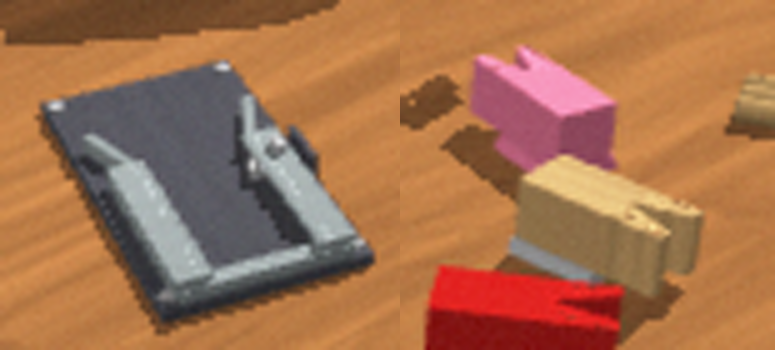

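```bash
cat > h.py <<'E'
import cv2,pickle,numpy as np
from scipy.optimize import least_squares
def proj(p,X):
    c=np.asarray(X)@np.array(p['R']).T+np.array(p['t']); return np.c_[p['fx']*c[:,0]/c[:,2]+p['cx'],p['fy']*c[:,1]/c[:,2]+p['cy']]
def place(pose,X):
    x,y,a=pose[:3];z=pose[3] if len(pose)>3 else 0
    c,s=np.cos(a),np.sin(a);X=np.asarray(X,float)
    return np.c_[c*X[:,0]-s*X[:,1]+x,s*X[:,0]+c*X[:,1]+y,X[:,2]+z]
def box(x0,x1,w,z0,z1): return [(x,y,z) for z in(z0,z1) for x,y in((x0,-w/2),(x1,-w/2),(x1,w/2),(x0,w/2))]
EDG=[(0,1),(1,2),(2,3),(3,0),(4,5),(5,6),(6,7),(7,4),(0,4),(1,5),(2,6),(3,7)]
MM=1e-3
def overlay(p,boxes,roi,f,fn):
    x0,y0,w,h=roi
    im=cv2.resize(p['frame'][y0:y0+h,x0:x0+w],None,fx=f,fy=f,interpolation=cv2.INTER_CUBIC)
    for pose,b,col in boxes:
        uv=(proj(p,place(pose,np.array(b)*MM))-[x0,y0]+.5)*f-.5
        for i,j in EDG: cv2.line(im,tuple(int(v) for v in uv[i]),tuple(int(v) for v in uv[j]),col,1,cv2.LINE_AA)
    if fn: cv2.imwrite(fn,im)
    return im
def fit(x0,obs):
    r=lambda q:np.concatenate([(proj(p,place(q,np.array(X)*MM))-uv).ravel() for p,X,uv in obs])
    s=least_squares(r,x0,loss='soft_l1');return s.x,s.fun.reshape(-1,2)
MB=box(-170,24,112,0,8);RL=[[x,y+o,z] for x,y,z in box(-80,20,1,8,20) for o in [0]]
PW=box(-50,50,44,10,50);PP=box(-50,10,58,0,10)
E
cat > fit1.py <<'E'
from h import *
t=pickle.load(open('top0.pkl','rb'));s=pickle.load(open('scene0.pkl','rb'))
g=lambda L,o,f,u0=0:(np.array(L,float)-[u0,0]+.5)/f-.5+o
C=[(24,56,8),(24,-56,8),(-170,56,8),(-170,-56,8)]
m,r=fit([.55,-.05,-.3],[(t,C,g([(197,82),(418,148),(68,470),(300,543)],[310,165],6)),(s,C,g([(375,250),(160,312),(235,62),(42,103)],[260,195],5))])
print(m,np.degrees(m[2]));print(r.round(1).tolist())
D=[(50,22,50),(50,-22,50),(-50,22,50),(-50,-22,50)]
b,r=fit([.5,.2,0],[(t,D,g([(545,88),(648,88),(553,310),(655,307)],[215,165],6,480)),(s,D+[(50,-22,10)],g([(700,210),(667,235),(567,157),(522,182),(652,293)],[350,145],5,400))])
print(b,np.degrees(b[2]));print(r.round(1).tolist())
Y=(0,255,255);G=(0,255,0)
a=overlay(t,[(m,MB,Y),(m,box(-80,20,61,20,20),G)],(310,165,80,100),5,None)
c=overlay(t,[(b,PW,Y),(b,PP,G)],(215,165,70,100),5,None)
cv2.imwrite('pics/o1.png',np.hstack([a,c]))
a=overlay(s,[(m,MB,Y),(m,box(-80,20,61,20,20),G)],(260,195,80,70),5,None)
c=overlay(s,[(b,PW,Y),(b,PP,G)],(350,145,75,70),5,None)
cv2.imwrite('pics/o2.png',np.hstack([a,c]))
E
python3 fit1.py
```

```text
[ 0.62236    -0.0359128  -0.29194407] -16.727163117148134
[[-1.2, -1.0], [0.4, -0.1], [-1.1, 0.3], [-0.4, 0.7], [0.0, 1.4], [-0.2, 0.8], [-1.0, -0.3], [-0.2, 0.1]]
[0.59116177 0.29779261 0.08944658] 5.124911577920315
[[-0.1, 0.5], [-0.9, -0.6], [-0.1, -0.0], [-0.6, -0.7], [0.7, 0.5], [-1.4, 0.9], [-0.8, -0.3], [-0.7, -0.5], [-0.1, 1.3]]
```

View pics/o1.png

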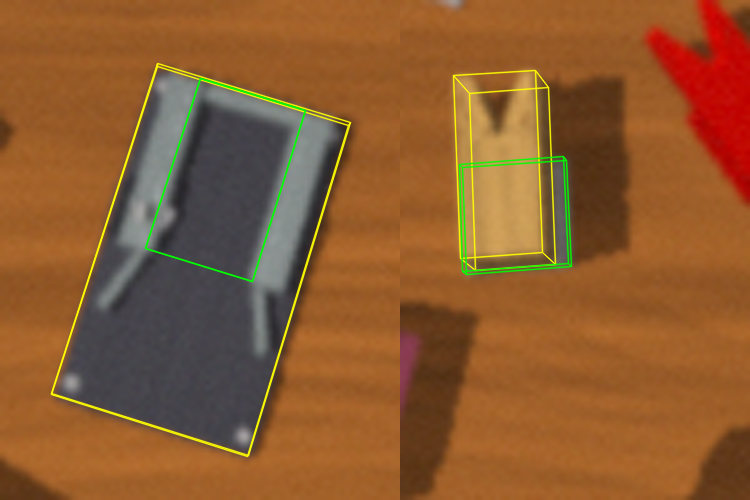

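View pics/o2.png

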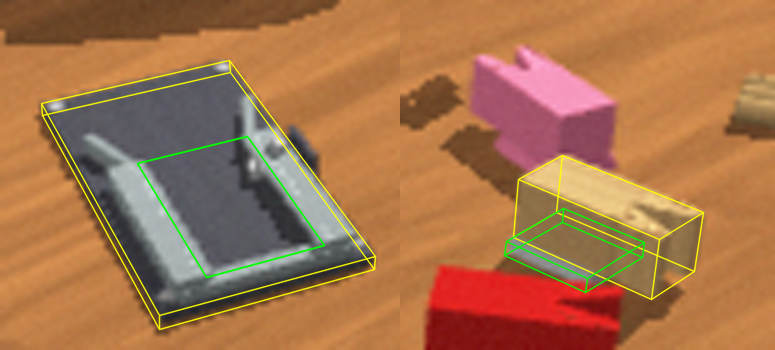

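```bash
cat > fit2.py <<'E'
from h import *
from scipy.optimize import minimize
def soft(p,pose,boxes,roi,f=8):
    x0,y0,w,h=roi;m=np.zeros((h*f,w*f),np.uint8)
    for b in boxes:
        uv=(proj(p,place(pose,np.array(b)*MM))-[x0,y0]+.5)*f-.5
        cv2.fillConvexPoly(m,np.round(cv2.convexHull(uv.astype(np.float32))*16).astype(np.int32),255,shift=4)
    return cv2.resize(m,(w,h),interpolation=cv2.INTER_AREA)/255.
def crop(a,roi): x0,y0,w,h=roi;return a[y0:y0+h,x0:x0+w]
def run(x0,boxes,data):
    def cost(q):return sum(np.abs(soft(p,q,boxes,roi)-M).sum() for p,M,roi in data)
    best=None
    sc=np.array([.004,.004,.03])
    r=minimize(lambda u:cost(np.array(x0)+u*sc),np.zeros(3),method='Nelder-Mead',options=dict(initial_simplex=np.array([[0,0,0],[1,0,0],[0,1,0],[0,0,1]])-.25,xatol=.01,fatol=.05))
    q=np.array(x0)+r.x*sc
    return q,r.fun
if __name__=='__main__':
    t=pickle.load(open('top0.pkl','rb'));s=pickle.load(open('scene0.pkl','rb'))
    D=[]
    for p,roi in((t,(315,172,70,90)),(s,(262,198,76,64))):
        hsv=cv2.cvtColor(crop(p['frame'],roi),cv2.COLOR_BGR2HSV)
        M=np.clip((140-hsv[...,1].astype(float))/60+.5,0,1)
        D.append((p,M,roi)); print(M.sum())
    cv2.imwrite('pics/m.png',cv2.resize(np.hstack([ (D[0][1]*255)[:64],(D[1][1]*255)]).astype(np.uint8),None,fx=4,fy=4))
    x0=[.622,-.036,-.292]
    for dd in (D,D[:1],D[1:]): q,c=run(x0,[MB],dd);print(q.round(4),np.degrees(q[2]),c)
E
python3 fit2.py
```

```text
2891.7166666666662
2536.3166666666666
[ 0.6214 -0.035  -0.2791] -15.989661092820826 547.6196078431371
[ 0.6221 -0.0353 -0.277 ] -15.873140552795942 40.583333333333336
[ 0.62   -0.0337 -0.2812] -16.11382274089144 464.8323529411765
```

View pics/m.png

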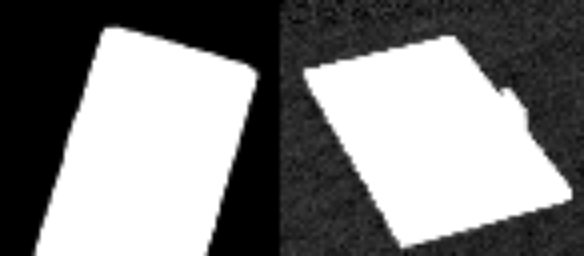

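Emit:
carry_out(
  series=[
    [0.8,-0.7,-0.3,0,0,0.36,0.85],
    [0.8,-0.7,-0.3,0,0,0.36,0.85],
    [0.8,-0.7,-0.3,0,0,0.36,0.85],
    [0.8,-0.7,-0.3,0,0,0.36,0.85],
    [0.8,-0.7,-0.3,0,0,0.36,0.85],
    [0.8,-0.7,-0.3,0,0,0.36,0.85],
    [0.8,-0.7,-0.3,0,0,0.36,0.85],
    [0.8,-0.7,-0.3,0,0,0.36,0.85],
    [0.8,-0.7,-0.3,0,0,0.36,0.85],
    [0.8,-0.7,-0.3,0,0,0.36,0.85],
    [0.8,-0.7,-0.3,0,0,0.36,0.85],
    [0.8,-0.7,-0.3,0,0,0.36,0.85],
  ],
  grip_force=70,
)

```text
t: 2.25
tool_pos: [0.5131, 0.3518, 0.1411]
tool_rot: [0.027, 3.141, 0.0]
contact_force: [-0.1, -0.5, 0.3]
opening: 0.0727
```

Emit:
carry_out(
  series=[
    [0.8,-0.7,-0.3,0,0,0.36,0.85],
    [0.8,-0.7,-0.3,0,0,0.36,0.85],
    [0.8,-0.7,-0.3,0,0,0.36,0.85],
    [0,0,0,0,0,0,0.85],
    [0,0,0,0,0,0,0.85],
    [0,0,0,0,0,0,0.85],
  ],
)

```text
t: 2.85
tool_pos: [0.5719, 0.3007, 0.1192]
tool_rot: [-0.141, 3.138, 0.001]
contact_force: [-0.2, 0.4, -0.7]
opening: 0.0724
```

```bash
cat > st.py <<'E'
from station import ctrl
import numpy as np,cv2,pickle,sys
from scipy.spatial.transform import Rotation as Ro
o=ctrl.get_obs();R=Ro.from_rotvec(o['tool_rot']).as_matrix()
print('t',o['t'],'pos',np.round(o['tool_pos'],4),'yaw_y',np.degrees(np.arctan2(R[1,1],R[0,1])).round(2),'z',R[:,2].round(4),'open',round(o['opening'],4),'F',np.round(o['contact_force'],1))
if len(sys.argv)>1:
    for n in ['top','scene']:
        p=ctrl.get_image(n);pickle.dump(p,open(n+sys.argv[1]+'.pkl','wb'));cv2.imwrite(f'pics/{n}{sys.argv[1]}.png',p['frame'])
E
python3 st.py 1; cat > sh.py <<'E'
import sys
from h import *
k,a,b=sys.argv[1],eval(sys.argv[2]),eval(sys.argv[3])
ims=[]
for n,r in(('top',a),('scene',b)):
    p=pickle.load(open(n+k+'.pkl','rb'));im=p['frame'][r[1]:r[1]+r[3],r[0]:r[0]+r[2]]
    ims.append(cv2.resize(im,(int(390),int(390*r[3]/r[2])),interpolation=cv2.INTER_CUBIC))
H=max(i.shape[0] for i in ims)
cv2.imwrite('pics/s'+k+'.png',np.hstack([cv2.copyMakeBorder(i,0,H-i.shape[0],0,10,cv2.BORDER_CONSTANT) for i in ims]))
E
python3 sh.py 1 "(180,140,130,130)" "(320,110,120,120)"
```

```text
t 2.85 pos [0.5719 0.3007 0.1192] yaw_y 95.13 z [ 2.e-04  4.e-04 -1.e+00] open 0.0724 F [-0.2  0.4 -0.7]
```

View pics/s1.png

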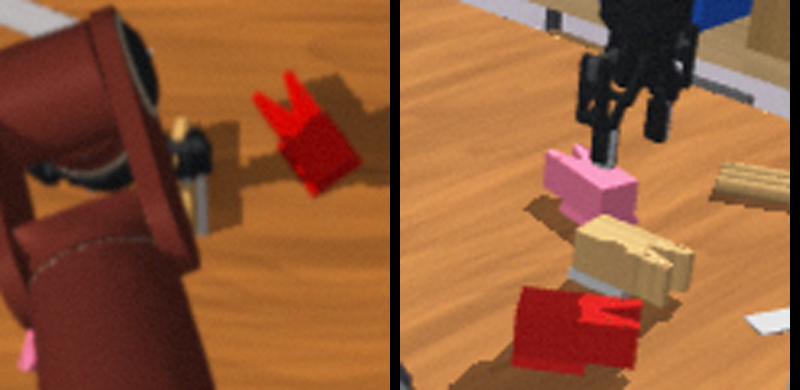

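Emit:
carry_out(
  series=[
    [0.37,-0.14,-0.8,0,0,0,0.85],
    [0,0,-0.8,0,0,0,0.85],
    [0,0,-0.8,0,0,0,0.85],
    [0,0,-0.8,0,0,0,0.85],
    [0,0,-0.5,0,0,0,0.85],
    [0,0,-0.27,0,0,0,0.85],
    [0,0,0,0,0,0,0.85],
    [0,0,0,0,0,0,0.85],
  ],
)

```text
t: 3.75
tool_pos: [0.5821, 0.297, 0.0206]
tool_rot: [-0.14, 3.137, 0.001]
contact_force: [-1.0, -0.5, 0.2]
opening: 0.0731
```

```bash
python3 st.py 2;python3 sh.py 2 "(180,140,130,130)" "(320,110,120,120)"
```

```text
t 3.75 pos [0.5821 0.297  0.0206] yaw_y 95.13 z [ 1.4e-03  6.0e-04 -1.0e+00] open 0.0731 F [-1.  -0.5  0.2]
```

View pics/s2.png

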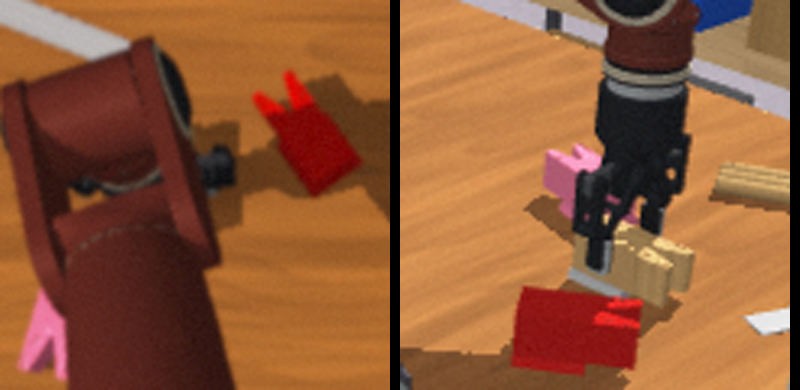

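Emit:
carry_out(
  series=[
    [0,0,0,0,0,0,0],
    [0,0,0,0,0,0,0],
    [0,0,0,0,0,0,0],
    [0,0,0,0,0,0,0],
    [0,0,0,0,0,0,0],
    [0,0,0,0,0,0,0],
  ],
  grip_force=70,
)

```text
t: 4.45
tool_pos: [0.5823, 0.2969, 0.0206]
tool_rot: [-0.14, 3.137, 0.001]
contact_force: [0.5, 0.7, 5.0]
opening: 0.0429
```

```bash
python3 st.py
```

```text
t 4.45 pos [0.5823 0.2969 0.0206] yaw_y 95.11 z [ 1.7e-03  7.0e-04 -1.0e+00] open 0.0429 F [0.5 0.7 5. ]
```

Emit:
carry_out(
  series=[
    [0,0,0.5,0,0,0,0],
    [0,0,1,0,0,0,0],
    [0,0,1,0,0,0,0],
    [0,0,1,0,0,0,0],
    [0,-0.3,0.5,0,0,0,0],
    [-0.2,-0.8,0,0,0,-0.3,0],
    [-0.2,-0.8,0,0,0,-0.3,0],
    [-0.2,-0.8,0,0,0,-0.3,0],
    [-0.2,-0.8,0,0,0,-0.3,0],
    [-0.2,-0.8,0,0,0,-0.3,0],
    [-0.2,-0.8,0,0,0,-0.3,0],
    [-0.2,-0.8,0,0,0,-0.3,0],
  ],
)

```text
t: 5.65
tool_pos: [0.5449, 0.1475, 0.118]
tool_rot: [-0.192, -3.133, 0.002]
contact_force: [0.5, 0.6, -3.5]
opening: 0.0433
```

Emit:
carry_out(
  series=[
    [-0.3,-0.8,0,0,0,-0.3,0],
    [-0.3,-0.8,0,0,0,-0.3,0],
    [-0.3,-0.8,0,0,0,-0.3,0],
    [-0.3,-0.8,0,0,0,-0.3,0],
    [-0.3,-0.8,0,0,0,-0.3,0],
    [-0.2,-0.8,0,0,0,-0.08,0],
    [-0.1,-0.7,0,0,0,0,0],
    [0,-0.5,0,0,0,0,0],
    [0,0,0,0,0,0,0],
    [0,0,0,0,0,0,0],
    [0,0,0,0,0,0,0],
  ],
)

```text
t: 6.75
tool_pos: [0.5014, -0.0004, 0.1193]
tool_rot: [-0.436, -3.111, -0.001]
contact_force: [0.2, -0.2, -4.0]
opening: 0.0428
```

```bash
python3 st.py 3;python3 sh.py 3 "(270,140,150,150)" "(210,130,150,150)"
```

```text
t 6.75 pos [ 5.014e-01 -4.000e-04  1.193e-01] yaw_y 74.06 z [-5.e-04  4.e-04 -1.e+00] open 0.0428 F [ 0.2 -0.2 -4. ]
```

View pics/s3.png

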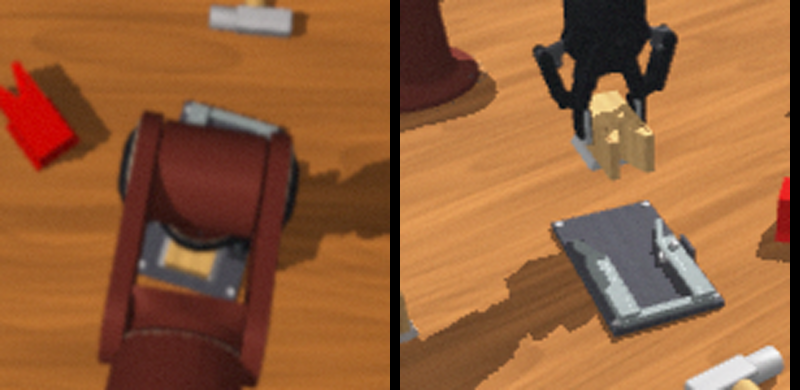

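```bash
python3 - <<'E'
from h import *
import numpy as np
s=pickle.load(open('scene3.pkl','rb'));t=pickle.load(open('top3.pkl','rb'))
a=-np.radians(15.94);m=[.6214,-.0348,np.radians(-16)]
b=[.5014+.01*np.cos(a),-.0004+.01*np.sin(a),a,.1193-.0206]
Y=(0,255,255);G=(0,255,0)
bx=[(b,PW,Y),(b,PP,G),(m,MB,(255,255,0))]
A=overlay(s,bx,(265,150,85,115),5,None);B=overlay(t,bx,(320,160,70,115),5,None)
cv2.imwrite('pics/o3.png',np.hstack([A,B]))
E
```

```text
(no output)
```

View pics/o3.png

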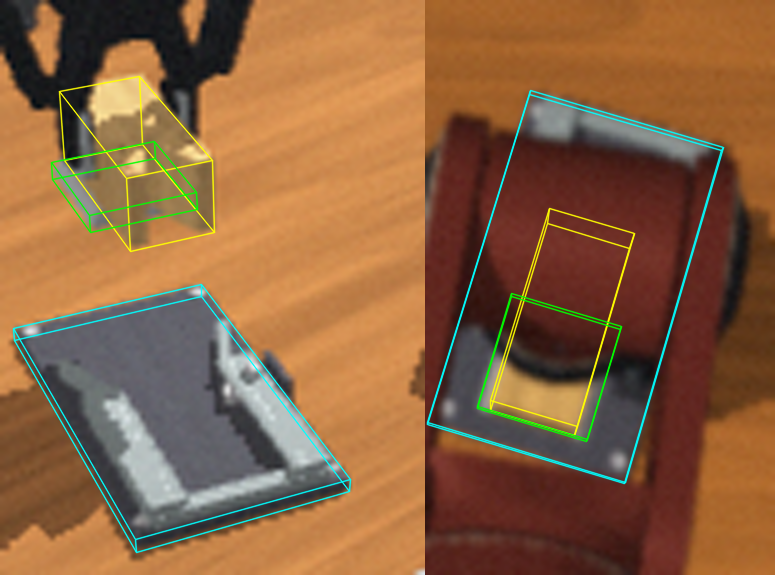

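Emit:
carry_out(
  series=[
    [0,0,-0.8,0,0,0,0],
    [0,0,-0.8,0,0,0,0],
    [0,0,-0.8,0,0,0,0],
    [0,0,-0.6,0,0,0,0],
    [0,0,-0.4,0,0,0,0],
    [0,0,-0.1,0,0,0,0],
    [0,0,0,0,0,0,0],
    [0,0,0,0,0,0,0],
  ],
)

```text
t: 7.65
tool_pos: [0.5025, -0.001, 0.0331]
tool_rot: [0.436, 3.109, -0.0]
contact_force: [0.7, 0.2, -2.8]
opening: 0.0431
```

Emit:
carry_out(
  series=[
    [0,0,-0.05,0,0,0,0],
    [0,0,-0.05,0,0,0,0],
    [0,0,0,0,0,0,0],
  ],
)

```text
t: 7.95
tool_pos: [0.5016, -0.001, 0.0297]
tool_rot: [0.437, 3.111, 0.0]
contact_force: [0.2, 0.6, -3.0]
opening: 0.0426
```

```bash
python3 st.py 4; python3 - <<'E'
from h import *
s=pickle.load(open('scene4.pkl','rb'));t=pickle.load(open('top4.pkl','rb'))
from station import ctrl
z=ctrl.get_obs()['tool_pos']
a=-np.radians(15.94);m=[.6214,-.0348,np.radians(-16)]
b=[z[0]+.01*np.cos(a),z[1]+.01*np.sin(a),a,z[2]-.0206]
Y=(0,255,255);G=(0,255,0)
bx=[(b,PW,Y),(b,PP,G),(m,MB,(255,255,0))]
A=overlay(s,bx,(265,150,85,115),5,None);B=overlay(s,[],(265,150,70,115),5,None)
cv2.imwrite('pics/o4.png',np.hstack([A,B]))
E
```

```text
t 7.95 pos [ 0.5016 -0.001   0.0297] yaw_y 74.02 z [ 3.e-04 -0.e+00 -1.e+00] open 0.0426 F [ 0.2  0.6 -3. ]
```

View pics/o4.png

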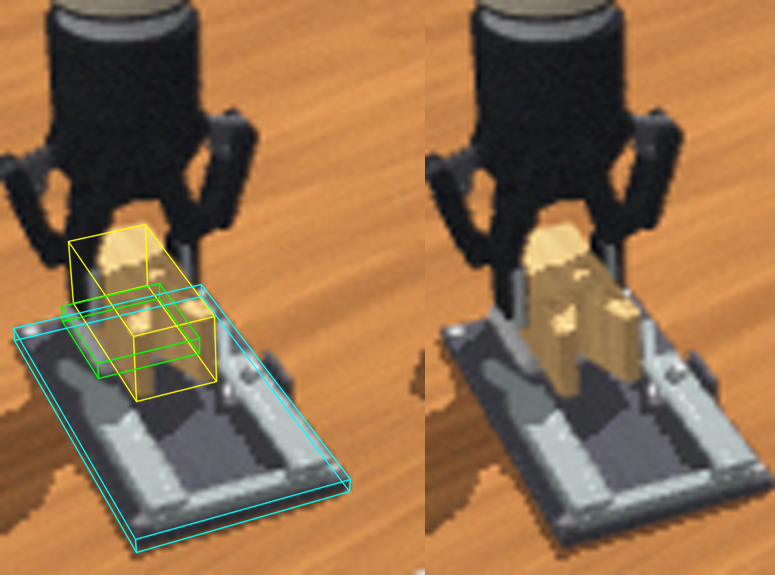

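Emit:
carry_out(
  series=[
    [0,0,-0.04,0,0,0,0],
    [0,0,0,0,0,0,0],
  ],
)

```text
t: 8.25
tool_pos: [0.5016, -0.001, 0.0286]
tool_rot: [0.437, 3.111, -0.0]
contact_force: [0.3, 0.4, -3.1]
opening: 0.0428
```

Emit:
carry_out(
  series=[
    [0,0,-0.03,0,0,0,0],
    [0,0,0,0,0,0,0],
  ],
)

```text
t: 8.45
tool_pos: [0.5019, -0.001, 0.0285]
tool_rot: [0.436, 3.111, -0.0]
contact_force: [-1.8, 0.3, 3.1]
opening: 0.0429
```

Emit:
carry_out(
  series=[
    [0.24,-0.069,0,0,0,0,0],
    [0.24,-0.069,0,0,0,0,0],
    [0.24,-0.069,0,0,0,0,0],
    [0.24,-0.069,0,0,0,0,0],
    [0,0,0,0,0,0,0],
  ],
)

```text
t: 8.95
tool_pos: [0.5277, -0.0084, 0.0286]
tool_rot: [0.436, 3.107, -0.0]
contact_force: [0.6, -0.6, 1.4]
opening: 0.0432
```

Emit:
carry_out(
  series=[
    [0.12,-0.034,0,0,0,0,0],
    [0.12,-0.034,0,0,0,0,0],
    [0.12,-0.034,0,0,0,0,0],
    [0,0,0,0,0,0,0],
  ],
)

```text
t: 9.35
tool_pos: [0.5352, -0.0105, 0.0285]
tool_rot: [0.436, 3.11, 0.0]
contact_force: [-1.9, 0.9, 5.3]
opening: 0.0434
```

```bash
cat > mf.py <<'E'
from station import ctrl
import numpy as np
o=ctrl.get_obs();a=np.radians(-16);d=o['tool_pos'][:2]-np.array([.6214,-.0348]);c,s=np.cos(a),np.sin(a)
f=o['contact_force']
print('pin x,y mm',((c*d[0]+s*d[1])*1e3+10).round(1),((-s*d[0]+c*d[1])*1e3).round(1),'F',round(c*f[0]+s*f[1],1),round(-s*f[0]+c*f[1],1),round(f[2],1),'T',np.round(o['wrist_torque'],2))
E
python3 mf.py; python3 st.py 5; python3 sh.py 5 "(300,160,90,110)" "(260,150,90,115)"
```

```text
pin x,y mm -79.5 -0.4 F -2.1 0.3 5.3 T [ 0.11  0.28 -0.05]
t 9.35 pos [ 0.5352 -0.0105  0.0285] yaw_y 74.03 z [ 8.e-04 -1.e-04 -1.e+00] open 0.0434 F [-1.9  0.9  5.3]
```

View pics/s5.png

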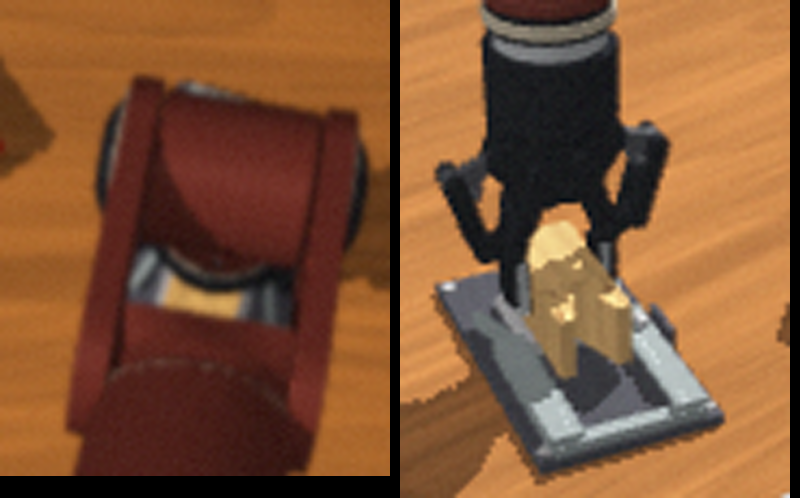

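Emit:
carry_out(
  series=[
    [0.12,-0.034,0.01,0,0,0,0],
    [0.12,-0.034,0,0,0,0,0],
    [0.12,-0.034,0,0,0,0,0],
    [0.12,-0.034,0,0,0,0,0],
    [0.12,-0.034,0,0,0,0,0],
    [0,0,0,0,0,0,0],
  ],
)

```text
t: 10.05
tool_pos: [0.5495, -0.015, 0.0285]
tool_rot: [-0.436, -3.11, 0.001]
contact_force: [-4.2, -1.7, 7.1]
opening: 0.0425
```

```bash
python3 mf.py
```

```text
pin x,y mm -64.6 -0.8 F -3.5 -2.8 7.1 T [-0.12  0.69 -0.  ]
```

Emit:
carry_out(
  series=[
    [0.12,-0.034,0.02,0,0,0,0],
    [0.12,-0.034,0.01,0,0,0,0],
    [0.12,-0.034,0,0,0,0,0],
    [0.12,-0.034,0,0,0,0,0],
    [0.12,-0.034,0,0,0,0,0],
    [0.12,-0.034,0,0,0,0,0],
    [0,0,0,0,0,0,0],
  ],
)

```text
t: 10.75
tool_pos: [0.5683, -0.0201, 0.0285]
tool_rot: [0.437, 3.11, -0.001]
contact_force: [0.0, -2.3, -0.1]
opening: 0.0427
```

```bash
python3 mf.py
```

```text
pin x,y mm -45.1 -0.5 F 0.7 -2.2 -0.1 T [-0.35  0.03 -0.02]
```

Emit:
carry_out(
  series=[
    [0.12,-0.034,0,0,0,0,0],
    [0.12,-0.034,0,0,0,0,0],
    [0.12,-0.034,0,0,0,0,0],
    [0.12,-0.034,0,0,0,0,0],
    [0.12,-0.034,0,0,0,0,0],
    [0,0,0,0,0,0,0],
  ],
)

```text
t: 11.35
tool_pos: [0.5834, -0.0243, 0.0286]
tool_rot: [0.437, 3.109, -0.0]
contact_force: [0.7, -1.8, -2.9]
opening: 0.0431
```

Emit:
carry_out(
  series=[
    [0.12,-0.034,0,0,0,0,0],
    [0.12,-0.034,0,0,0,0,0],
    [0.12,-0.034,0,0,0,0,0],
    [0.12,-0.034,0,0,0,0,0],
    [0.12,-0.034,0,0,0,0,0],
    [0,0,0,0,0,0,0],
  ],
)

```text
t: 11.95
tool_pos: [0.5984, -0.0286, 0.0286]
tool_rot: [0.437, 3.109, -0.0]
contact_force: [0.8, -2.1, -4.3]
opening: 0.0427
```

```bash
python3 mf.py
```

```text
pin x,y mm -13.9 -0.3 F 1.3 -1.8 -4.3 T [-0.45 -0.05  0.05]
```

Emit:
carry_out(
  series=[
    [0.12,-0.034,-0.01,0,0,0,0],
    [0.12,-0.034,0,0,0,0,0],
    [0.12,-0.034,0,0,0,0,0],
    [0.08,-0.023,0,0,0,0,0],
    [0,0,0,0,0,0,0],
  ],
)

```text
t: 12.45
tool_pos: [0.6097, -0.0316, 0.0287]
tool_rot: [0.437, 3.108, 0.0]
contact_force: [3.6, -1.6, -3.4]
opening: 0.0431
```

```bash
python3 mf.py
```

```text
pin x,y mm -2.1 -0.1 F 3.9 -0.6 -3.4 T [-0.36 -0.47 -0.07]
```

Emit:
carry_out(
  series=[
    [0.06,-0.017,0,0,0,0,0],
    [0.06,-0.017,0,0,0,0,0],
    [0,0,0,0,0,0,0],
  ],
)

```text
t: 12.75
tool_pos: [0.6118, -0.032, 0.0286]
tool_rot: [0.437, 3.111, 0.001]
contact_force: [0.9, -0.0, -3.4]
opening: 0.0427
```

```bash
python3 mf.py
```

```text
pin x,y mm -0.0 0.0 F 0.9 0.3 -3.4 T [-0.03 -0.01 -0.03]
```

Emit:
carry_out(
  series=[
    [0.06,-0.017,0,0,0,0,0],
    [0.06,-0.017,0,0,0,0,0],
    [0,0,0,0,0,0,0],
  ],
)

```text
t: 13.05
tool_pos: [0.6148, -0.0331, 0.0286]
tool_rot: [0.436, 3.111, 0.0]
contact_force: [1.1, 0.3, -1.9]
opening: 0.0432
```

```bash
python3 mf.py; python3 st.py 6; python3 sh.py 6 "(300,160,90,110)" "(260,150,90,115)"
```

```text
pin x,y mm 3.2 -0.2 F 0.9 0.5 -1.9 T [-0.02 -0.06  0.03]
t 13.05 pos [ 0.6148 -0.0331  0.0286] yaw_y 74.02 z [ 6.e-04  0.e+00 -1.e+00] open 0.0432 F [ 1.1  0.3 -1.9]
```

View pics/s6.png

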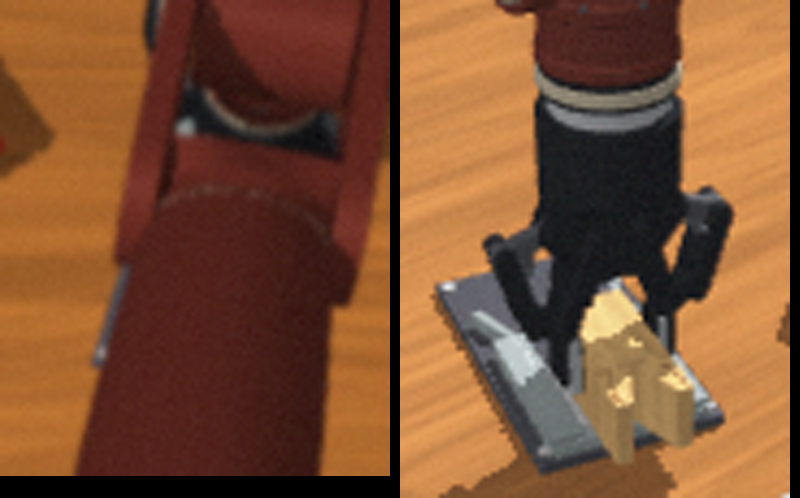

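Emit:
carry_out(
  series=[
    [0.06,-0.017,0,0,0,0,0],
    [0,0,0,0,0,0,0],
  ],
)

```text
t: 13.35
tool_pos: [0.615, -0.0332, 0.0286]
tool_rot: [-0.436, -3.108, -0.001]
contact_force: [-4.7, 1.3, 2.1]
opening: 0.0429
```

```bash
python3 mf.py
```

```text
pin x,y mm 3.4 -0.2 F -4.9 -0.0 2.1 T [ 0.2   0.81 -0.04]
```

Emit:
carry_out(
  series=[
    [0.04,-0.011,0,0,0,0,0],
    [0,0,0,0,0,0,0],
    [-0.05,0.014,0,0,0,0,0],
    [0,0,0,0,0,0,0],
  ],
)

```text
t: 13.75
tool_pos: [0.615, -0.0332, 0.0286]
tool_rot: [-0.436, -3.109, -0.0]
contact_force: [-5.6, 2.2, 2.4]
opening: 0.0429
```

```bash
python3 mf.py
```

```text
pin x,y mm 3.4 -0.2 F -6.0 0.6 2.4 T [ 0.2   0.84 -0.07]
```

Emit:
carry_out(
  series=[
    [0,0,0,0,0,0,0.8],
    [0,0,0,0,0,0,0.8],
    [0,0,0,0,0,0,0.8],
    [0,0,0,0,0,0,0.8],
    [0,0,0,0,0,0,0.8],
    [0,0,0,0,0,0,0.8],
  ],
)

```text
t: 14.35
tool_pos: [0.6159, -0.0335, 0.0286]
tool_rot: [0.436, 3.111, -0.0]
contact_force: [0.7, -0.6, 0.2]
opening: 0.0681
```

Emit:
carry_out(
  series=[
    [0,0,0.5,0,0,0,0.8],
    [0,0,0.8,0,0,0,0.8],
    [0,0,1,0,0,0,0.8],
    [0,0,1,0,0,0,0.8],
    [-0.5,0.5,1,0,0,0,0.8],
    [-0.5,1,0.5,0,0,0,0.8],
    [-0.5,1,0.5,0,0,0,0.8],
    [-0.5,1,0,0,0,0,0.8],
    [-0.5,1,0,0,0,0,0.8],
    [-0.5,1,0,0,0,0,0.8],
    [-0.5,1,0,0,0,0,0.8],
    [-0.5,1,0,0,0,0,0.8],
  ],
)

```text
t: 15.55
tool_pos: [0.5154, 0.1551, 0.1623]
tool_rot: [0.436, 3.11, 0.001]
contact_force: [0.5, 0.4, 0.0]
opening: 0.0685
```

Emit:
carry_out(
  series=[
    [-0.5,1,0,0,0,0,0.8],
    [-0.5,1,0,0,0,0,0.8],
    [-0.5,1,0,0,0,0,0.8],
    [0,0,0,0,0,0,0.8],
    [0,0,0,0,0,0,0.8],
  ],
)

```text
t: 16.05
tool_pos: [0.4784, 0.2293, 0.1619]
tool_rot: [0.434, 3.11, 0.0]
contact_force: [-0.7, -0.7, 0.5]
opening: 0.0683
```

```bash
python3 st.py 7; python3 sh.py 7 "(310,160,80,100)" "(265,180,80,85)"
```

```text
t 16.05 pos [0.4784 0.2293 0.1619] yaw_y 74.1 z [ 1.3e-03 -1.0e-04 -1.0e+00] open 0.0683 F [-0.7 -0.7  0.5]
```

View pics/s7.png

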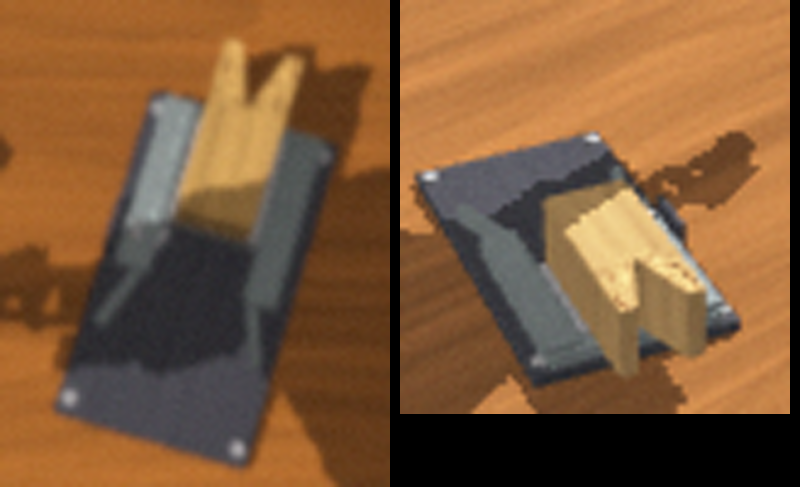

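```bash
python3 - <<'E'
from h import *
a=-np.radians(16);m=[.6214,-.0348,a]
ims=[]
for k,roi in(('top',(318,178,45,55)),('scene',(290,195,45,55))):
  for n in '07':
    p=pickle.load(open(k+n+'.pkl','rb'))
    q=dict(p);q['frame']=np.clip(255*(p['frame']/255.)**.55,0,255).astype(np.uint8)
    ims.append(overlay(q,[(m,[(x,y+31.5 if 0 else y,z) for x,y,z in box(-53,-53,0,8,8)],(0,0,255))] if 0 else [],roi,8,None))
row=np.hstack([cv2.resize(i,(195,238)) for i in ims])
cv2.imwrite('pics/c.png',np.vstack([np.hstack(ims[:2])]))
cv2.imwrite('pics/c2.png',np.vstack([np.hstack(ims[2:])]))
p=pickle.load(open('top7.pkl','rb'))
for dx in(-2,0,2,4):
  b=[m[0]+dx*1e-3*np.cos(a),m[1]+dx*1e-3*np.sin(a),a,.008]
  uv=proj(p,place(b,np.array(box(-50,50,44,10,50))*MM));print(dx,((uv[4:]-[310,160]+.5)*390/80).round(0).tolist())
for k,y in(('tab0',40),('tab7',47)):print(k,[ (proj(pickle.load(open(n+'7.pkl','rb')),place(m,np.array([(-60,y,27)])*MM))[0]-np.array(o))*8 for n,o in(('top',(318,178)),('scene',(290,195)))])
E
```

```text
-2 [[250.0, 237.0], [301.0, 67.0], [225.0, 44.0], [173.0, 214.0]]
0 [[251.0, 234.0], [302.0, 63.0], [226.0, 41.0], [174.0, 211.0]]
2 [[252.0, 230.0], [303.0, 60.0], [227.0, 37.0], [175.0, 207.0]]
4 [[253.0, 227.0], [304.0, 56.0], [228.0, 34.0], [176.0, 204.0]]
tab0 [array([155.93415335, 227.64803588]), array([200.20163645, 220.49779434])]
tab7 [array([136.228507  , 221.77482627]), array([219.99912778, 215.47570762])]
```

View pics/c.png

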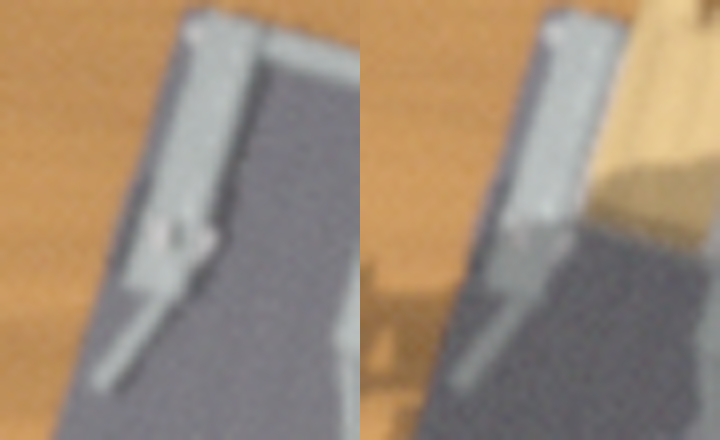

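View pics/c2.png

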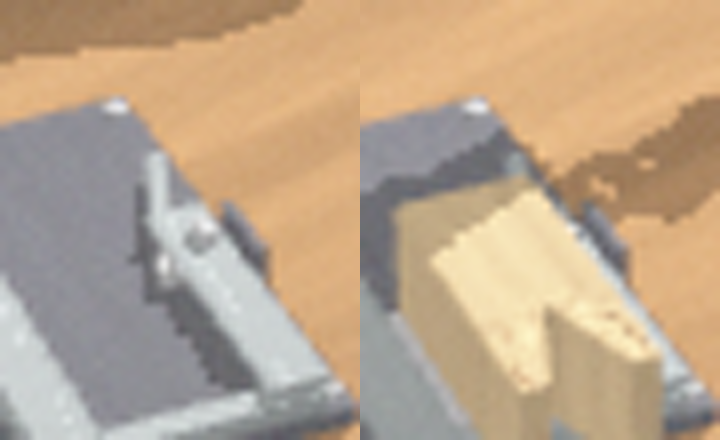

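Emit:
carry_out(
  series=[
    [-0.3,1,0.3,0,0,0,0.8],
    [-0.3,1,0.3,0,0,0,0.8],
    [-0.3,1,0.3,0,0,0,0.8],
    [-0.3,1,0.3,0,0,0,0.8],
    [-0.3,1,0.3,0,0,0,0.8],
    [-0.3,1,0.3,0,0,0,0.8],
    [-0.3,1,0.3,0,0,0,0.8],
    [-0.3,1,0.3,0,0,0,0.8],
    [0,0,0,0,0,0,0.8],
    [0,0,0,0,0,0,0.8],
  ],
)

```text
t: 17.15
tool_pos: [0.4189, 0.4286, 0.2211]
tool_rot: [0.437, 3.111, -0.001]
contact_force: [-0.1, 0.3, 0.0]
opening: 0.0683
```

```bash
python3 st.py 8; python3 sh.py 8 "(315,165,70,90)" "(0,0,640,400)"
```

```text
t 17.15 pos [0.4189 0.4286 0.2211] yaw_y 74.0 z [ 3.e-04 -5.e-04 -1.e+00] open 0.0683 F [-0.1  0.3  0. ]
```

View pics/s8.png

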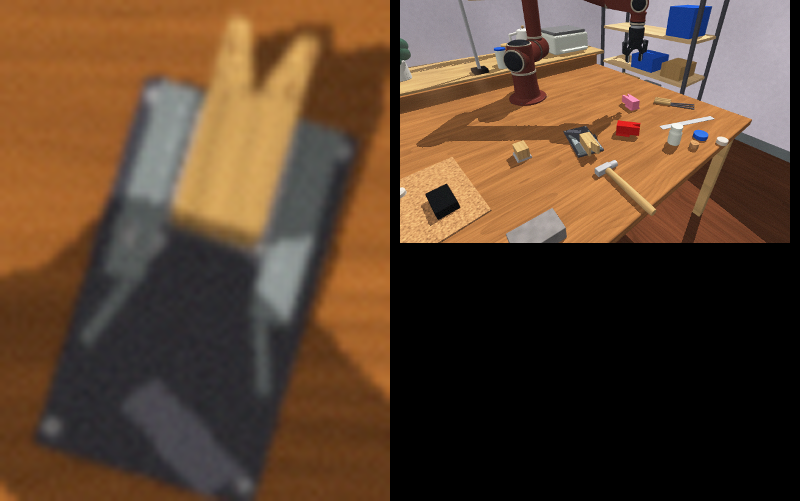

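The pin is home, with the pawl showing behind its rear corner at about (160,240) in the crop. The arm is clear and nothing else has moved, so I'm handing it in.

```bash
python3 -c "
from station import ctrl
print(ctrl.finish_job())"
```

```text
the job is handed in; nothing more can be done
None
```

The wooden bench pin is fitted in the mount, and I handed the job in at about 17 s of the 42 s allowed. I gripped it across the wood and set it down in the flared end, notch leading. Then I slid it between the rails to the end stop, let go and moved the arm clear.

**What the last checks showed:**
- **Home position:** The push met the end stop at 5–6 N. By tool reading the pin was then about 3 mm past nominal, against 2–2.5 mm expected; that is within the accuracy of my grip and camera measurements. The pictures after release put it within about 2 mm of home.
- **Catch:** The pawl's side force of about 2 N vanished as the plate's rear passed it. In the top picture the pawl and thumb tab are back where they were at the start. The arm's shadow fell over the catch in both final top pictures, so I checked it in brightened crops from the first of them, not in full light.
- **Everything else:** The plain block and the pink and red look-alikes show no visible movement. The arm was touching nothing, with contact force near zero.

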